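Lock the nest's fence and hold the reference-ball block in its corner

ROBOT

A 6-joint arm with a two-finger parallel gripper is mounted at the origin on a cart in front of the work surface, level with it; the furniture and walls round the work are solid. World frame = base frame: x ahead of the robot, y to its left, z up, the work surface at z = 0. Lengths are in m, angles in rad, forces in N, time in s.
With the tool pointing down it reaches from about 0.275 to 0.725 m from the base axis. Payload 5.6 kg.
Tool frame: the origin (TCP) lies midway between the tips of the shut fingers; the grasp point (between the pads) lies 19 mm behind it; z points along the fingers, y is the line along which they close (so a half turn about z gives the same grasp; the last joint's range is limited). The gripper opens to 85 mm and grips with 20 to 120 N. Pads are 22 mm wide; open, the fingers measure 114 mm over their backs; the gripper's body (76 mm by 85 mm) begins 54 mm behind the grasp point. The pads swing forward as they close: fully open they stand 13 mm farther back than shut.
Start: joints at [-0.937, 0.255, 0.108, 0, -1.424, -0.285], TCP at [0.188, -0.517, 0.231] pointing down, gripper open.
Joint ranges: [-2.95, 2.95], [-1.21, 1.97], [-1.09, 1.5], [-2.87, 1.71], [-2.94, -0.07], [-3.05, 3.05]. Speed limits (rad/s): [2.57, 2.57, 3.14, 3.14, 3.14, 3.14].

INTERFACE

Orientations are given as [roll, pitch, yaw] about the fixed x, y, z axes, in that order (R = Rz(yaw) Ry(pitch) Rx(roll)).
In Python, from plant import arm, grab_frame, order gives the robot as it stands.
- The arm moves only by the tool apply_moves, never from a script. Its argument "moves" is a list of rows, each a list of 7 numbers: the opening, from 0 (shut) to 1 (fully open), then the shift along the tool's x, y, z in m, then the turn, a rotation vector about the tool's x, y, z in rad. A call has exactly 5 rows; each row shifts and turns the commanded pose from where the row before left it, along the tool's axes as they then stand; what a row does not reach is not made up. A row lasts 1/8 s, in which the tool goes at most 62.5 mm and 10.7 degrees, less where a joint would pass 70% of its speed; a pose out of reach is approached as far as the arm can. A call with a gripper value outside its range is refused whole. The fingers move at their own pace and stop on an object; the grip force is fixed at half the most. Time passes only in rows, so rows that do not move let the fingers close, or fill a call up. It gives the time, the measured TCP pose, the force, the opening and the grip force at its end, in the units of the state.
- arm.get_obs(): the state, without advancing time (a new reading comes with each control period).
- grab_frame(name): name is "side" or "top" or "wrist"; returns a dict with "img" (480x640x3 uint8, blue, green, red), "z_map" (480x640 float32, m along the optical axis (not along the pixel's ray), 0 where there is no reading), "fx", "fy", "cx", "cy" (pixels), "R" (3x3) and "t" (3): a world point X has camera coordinates R X + t; the wrist camera has in their place "mount" (4x4, takes a point from camera to tool coordinates, whose origin is the TCP and whose axes are the flange's). Camera axes: x right, y down, z forward; pixel columns grow to the right and rows downward; lengths in m; the calibration is good to about 2 mm. A picture is of the moment at which its call begins: read the wrist's pose just before it.
- order.close_job(): hands the job in; it is judged then, once.
The state is a dict: "t": time; "joint_pos": joint angles; "qd": joint speeds; "effort": joint torques, N m; "tool_pos": TCP position; "ee_rot": TCP orientation; "wrist_force": force on the tool from outside, world axes, zero at the start; "wrist_torque": the same for the moment, N m; "width": opening from 0.0 (shut) to 1.0 (fully open); "gripper_force": force on a finger pad.
Only numpy, scipy, OpenCV 4.12 (cv2) and the standard library are available. Lean on these libraries where they do the work, as an engineer would, in place of code of your own. Each camera call takes 0.05 s, during which the arm holds its last target. There are 200 camera calls.

TASK

On the flat alignment jig, first swing the cam lever fully over to lock the sliding fence where it stands, without shifting the fence. Then bring the black block with the steel reference ball onto the jig's plate and press it squarely into the corner, flat against the fence and the fixed stop at once. Finish while still holding it there with a light, steady push on both, and leave the other things on the desk where they are.

Things in the scene. Friction and masses are not known exactly. Their poses are not given: they have to be found in the camera images.
- jig: alignment jig, fixed to the desk: aluminium base plate 180 x 250 x 10 mm (its x, y, z). Origin: centre of the underside, on the desk; x points away from the robot (when not turned), y to the left, z up. The plate's top is 10 mm above the origin. A bar of the fence, 20 mm wide and 6 mm high, runs along y near the plate's front edge (jig x -80 to -60 mm), under two bridges (at jig y -75 and 55 mm) whose tops are 10 mm above the plate.
- stop: the fixed stop, a low steel rail screwed on the plate: 12 x 160 x 6 mm high, along the jig's y (jig y -115 to +45 mm), working face at jig x = +55 mm looking to -x, top 16 mm above the desk. Its frame is the jig's (same origin and axes). The block is pressed towards +x of the jig against it
- stop_face (a point): point on the fixed stop's working face (jig x 55, y -40 mm, 13 mm above the desk); axes as the jig's
- fence_face (a point): point on the fence's working face (jig x 30 mm, jig y = -20 mm plus the fence's slide value, 13 mm above the desk); axes as the jig's. The fence is a low steel bar with a blade 14 mm thick and 6 mm high, top 16 mm above the desk, that runs along the jig's x from the bar to 2 mm before the fixed stop; its working face looks to -y of the jig. The block belongs on the -y side of the blade and is pressed towards +y of the jig against it
- fence_slide (a joint): slide of the fence along the jig's +y, 0 to 0.05 m; stands anywhere between 0.006 and 0.036 at the start. Unlocked it moves at about 1 N, locked it holds against at least 30 N
- cam_lever (a joint): cam lever that locks the fence, turning about an upright pin: 0 = free, arm points to the jig's +y; 1.571 = locked (end stop), arm points to the jig's +x. Turns clockwise seen from above, at about 2 N at the knob at first, then up to about 5 N as the cam bites; it goes over centre at about 1.38 and then stays over when let go, but may spring back if left short of that; push it to the end stop and let go gently, as a sudden release can knock it back
- lever_pivot (a point): on the cam lever's pin, at the plate's top (jig x -42, y 85 mm); axes as the jig's
- lever_knob (a point): middle of the round upright black knob at the end of the cam lever, 14 mm in diameter, 26 mm tall (29 to 55 mm above the desk), 62 mm from the pin; the flat steel arm beneath it reaches from 20 to 26 mm above the desk
- ball_holder: the block to seat: black block 28 x 36 x 18 mm (its x, y, z) with a steel ball of 15 mm on top, 35 mm high over all, about 110 g. Origin: centre of its underside. Starts on the desk to the right of the jig. It may be gripped across either width; either long or short side may face the fence
- adapter_ring: bystander: black ring 36 mm in diameter, 13 mm high, on the desk just behind the jig; origin: centre of the underside
- probe_box_shut: bystander: small blue box with a clear lid, 51 x 58 x 20 mm, on the desk to the right; origin: centre of the underside
Mind the look-alikes: they are no part of the job. Leave any pink or yellow look-alike of the ball_holder alone.

How it is judged:
On the way, in this order (a step that is already met when the one before it is completed fails the run):
1. the cam lever is swung over to its locked end and the fence has not shifted (value of joint cam_lever above 1.45 rad and distance of fence_face from where it was at the start of the episode below 0.004 m), for 0.2 s.
2. the block touches the fence and the fixed stop at once (contact force between ball_holder and fence_slide above 1 N and contact force between ball_holder and stop above 1 N), for 0.2 s.
At the end, for the whole second after the job is handed in: Through the last second the arm presses the block, flat on the plate (2.5 mm, 0.07 rad) and square (0.07 rad), with over 1.5 N on fence and stop each, at rest (10 mm/s); lever beyond 1.4 rad, fence within 4 mm of its start (contact force between ball_holder and fence_slide above 1.5 N and contact force between ball_holder and stop above 1.5 N and contact force between the fingers and ball_holder above 1.5 N and z of ball_holder in the frame of jig between 0.008 and 0.0125 m and y of ball_holder in the frame of fence_face below 0 m and x of ball_holder in the frame of stop_face below 0 m and angle between ball_holder's own z axis and vertical below 0.07 rad and (angle between the x axis of ball_holder and the x axis of jig, either way round below 0.07 rad or angle between the x axis of ball_holder and the y axis of jig, either way round below 0.07 rad) and linear speed of ball_holder below 0.01 m/s and value of joint cam_lever above 1.4 rad and distance of fence_face from where it was at the start of the episode below 0.004 m); the arm keeps its last pose, push and grip.
It fails at once if the fence is shifted by more than 4 mm (distance of fence_face from where it was at the start of the episode above 0.004 m).
It fails at once if the ring behind the jig or the small box is moved by more than 20 mm (distance of any of adapter_ring, probe_box_shut from where it was at the start of the episode above 0.02 m).
It also fails if it takes over 72 s, if anything falls off the work surface, if the arm or the gripper's body presses on something with over 40 N, if the wrist force passes 120 N, or if a joint passes its speed limit or range.

## Working session

There is one attempt and no reset: what is moved stays moved. The work goes in short steps, Python scripts to look and compute and a tool call to move; the robot and the scene stay as the last step left them, time stands still between calls to the robot, and variables do not carry over. Pictures are saved under pics/ and viewed, at most 13 in all, crops included, and the job is handed in when it is done.

Besides the shell and the picture viewer there is one more tool, called after "Call:" in YAML: its name, and indented under it one key for each argument. apply_moves: Moves the arm, as the interface text tells. Its arguments: {"type":"object","properties":{"moves":{"type":"array","items":{"type":"array","items":{"type":"number"}}}},"required":["moves"]}

```bash
mkdir -p pics; ls
python3 - <<'E'
from plant import arm, grab_frame
import cv2,numpy as np
print(arm.get_obs())
for n in("side","top"):
    f=grab_frame(n); cv2.imwrite(f"pics/{n}0.png",f["img"]); np.savez(f"{n}0.npz",**f)
    print(n,f["fx"],f["cx"],f["cy"],np.round(f["R"],3).tolist(),f["t"], -f["R"].T@f["t"])
E
```

```text
pics
{'t': 0.0, 'joint_pos': array([-9.37356912e-01,  2.55751139e-01,  1.06990391e-01, -4.83383213e-04,
       -1.42386308e+00, -2.84593756e-01]), 'qd': array([0.00035136, 0.00039011, 0.00043991, 0.00086956, 0.00056144,
       0.0004657 ]), 'effort': array([-3.59055446e-05, -3.86627126e+01,  2.37945575e+01,  5.36507472e+00,
       -5.91567179e-03,  3.61455164e-06]), 'tool_pos': array([ 0.18788628, -0.51639122,  0.23038667]), 'ee_rot': array([ 3.13970443e+00, -5.42910987e-05, -2.79281815e+00]), 'wrist_force': array([ 0.3623172 , -0.40725911,  0.85898123]), 'wrist_torque': array([-0.0635562 , -0.00136198,  0.01895894]), 'gripper_force': 0.0, 'width': 0.9983012847828464}
side 535.2326721422498 324.8042600937137 237.03528130308078 [[-1.0, -0.014, 0.0], [-0.009, 0.59, -0.807], [0.011, -0.807, -0.59]] [0.56039041 0.06595021 1.03277545] [0.54957307 0.80259658 0.66243502]
top 462.65006315233313 317.79044471595324 232.5482942760525 [[0.088, -0.996, -0.001], [-0.974, -0.086, -0.21], [0.209, 0.019, -0.978]] [-0.05352423  0.57030965  0.78343292] [ 0.39643919 -0.01960379  0.88562788]
```

View pics/top0.png

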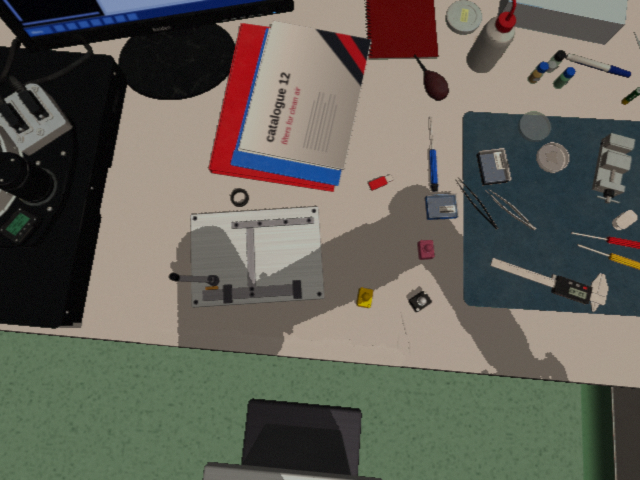

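View pics/side0.png

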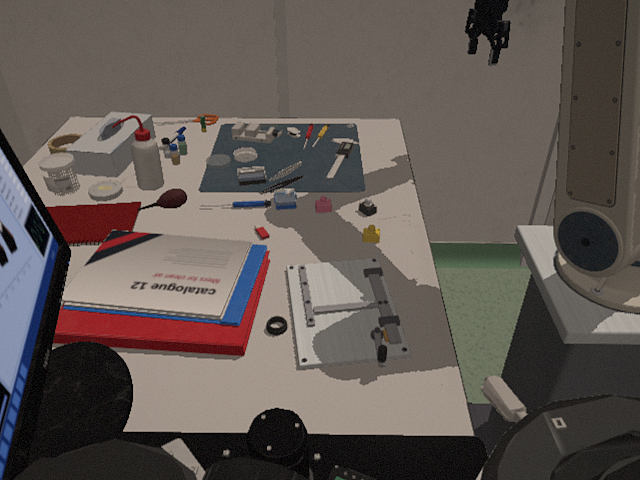

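The top view shows three candidates for the block: black at (420,300), pink at (427,250) and yellow at (366,298). I choose the black one and check it in a crop. The jig spans about (190..323, 206..306), with the lever pin at about (213,280) and the knob at about (175,277).

```bash
cat > h.py <<'E'
import numpy as np,cv2
def ray(f,uv,z):
    uv=np.atleast_2d(np.asarray(uv,float))
    d=np.c_[(uv[:,0]-f["cx"])/f["fx"],(uv[:,1]-f["cy"])/f["fy"],np.ones(len(uv))]@f["R"]
    c=-f["R"].T@f["t"]; return c+d*((z-c[2])/d[:,2])[:,None]
def cloud(f):
    v,u=np.mgrid[:480,:640]; Z=f["z_map"]
    P=np.stack([(u-f["cx"])/f["fx"]*Z,(v-f["cy"])/f["fy"]*Z,Z],-1)
    return (P-f["t"])@f["R"]
def proj(f,X):
    p=np.atleast_2d(X)@f["R"].T+f["t"]; return np.c_[p[:,0]/p[:,2]*f["fx"]+f["cx"],p[:,1]/p[:,2]*f["fy"]+f["cy"]]
E
python3 - <<'E'
from h import *
f=dict(np.load("top0.npz")); s=dict(np.load("side0.npz"))
a=cv2.resize(f["img"][195:320,160:340],None,fx=4,fy=4,interpolation=2)[:500,:720]
b=cv2.resize(f["img"][280:320,395:445],None,fx=7,fy=7,interpolation=2)
cv2.imwrite("pics/c1.png",a)
cv2.imwrite("pics/c2.png",np.hstack([b, cv2.resize(s["img"][190:225,350:390],(320,280),interpolation=2)]))
C=cloud(f)
for uv in [(260,225),(300,260),(350,230),(420,300),(213,280),(176,277),(252,250)]: print(uv,C[uv[1],uv[0]].round(4))
E
```

```text
(260, 225) [0.587  0.1097 0.0179]
(300, 260) [0.5269 0.0268 0.0117]
(350, 230) [ 0.5967 -0.0646 -0.0014]
(420, 300) [ 0.4696 -0.2002  0.0313]
(213, 280) [0.4734 0.1842 0.0235]
(176, 277) [0.4704 0.2449 0.0516]
(252, 250) [0.5373 0.1195 0.0166]
```

View pics/c1.png

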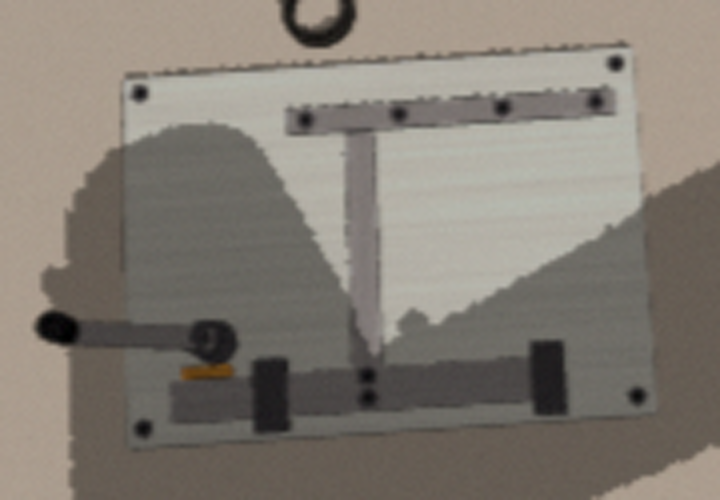

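```bash
python3 -c "
import cv2;print(cv2.imread('pics/c2.png') is not None)" || true
python3 - <<'E'
import cv2,numpy as np
E
```

```text
True
```

The crop shows plate corners at about (124,76), (631,45), (656,411) and (131,447). The knob is at (56,327), the pin at (213,341), the right edge of the blade runs (376,130)–(382,350), and the lower edge of the stop runs (287,134)–(614,113).

Run:
```python
from h import *
f=dict(np.load("top0.npz")); s=dict(np.load("side0.npz"))
o=np.array([160,195.])
px=lambda L:(np.array(L)+.5)/4-.5+o
c=ray(f,px([(124,76),(631,45),(656,411),(131,447)]),0.01)[:,:2]; print("corners",c.round(4).tolist())
for i in range(4): print(np.linalg.norm(c[i]-c[(i+1)%4]).round(4))
cen=c.mean(0); dy=(c[0]-c[1]+c[3]-c[2]); yaw=np.arctan2(-dy[0],dy[1]); print("cen",cen,"yaw",yaw)
sc=ray(f,px([(140,93),(616,63),(637,396),(143,429)]),0.011)[:,:2]; d=(sc[0]-sc[1]+sc[3]-sc[2]);print("screws",sc.mean(0),np.arctan2(-d[0],d[1]))
Rj=np.array([[np.cos(yaw),-np.sin(yaw)],[np.sin(yaw),np.cos(yaw)]])
J=lambda p:((p[:,:2]-cen)@Rj).round(4).tolist()
print("stop",J(ray(f,px([(287,134),(614,113)]),0.013)))
print("fence",J(ray(f,px([(376,135),(382,350)]),0.013)),"left",J(ray(f,px([(345,135),(351,350)]),0.016)))
print("pin",J(ray(f,px([(213,341)]),0.03)),"knob",J(ray(f,px([(52,327)]),0.055)))
# block & box: top view
for nm,g in(("top",f),("side",s)):
    hsv=cv2.cvtColor(g["img"],cv2.COLOR_BGR2HSV); C=cloud(g)
    roi=np.zeros((480,640),bool)
    if nm=="top": roi[285:318,402:440]=1
    else: roi[195:220,352:384]=1
    m=(roi&(C[...,2]>0.008)).astype(np.uint8)
    m2=m.astype(bool)&(C[...,2]<0.022)&(C[...,2]>.013)
    P=C[m2]; print(nm,m.sum(),"cloud top face",P.mean(0).round(4),cv2.minAreaRect((P[:,:2]*1000).astype(np.float32)))
    P=C[m>0]; print(" ball top",P[P[:,2]>.028].mean(0) if (P[:,2]>.028).any() else None, P[:,2].max())
    P=C[m>0]; print(" all", cv2.minAreaRect((P[:,:2]*1000).astype(np.float32)))
```

```text
corners [[0.5995, 0.2485], [0.6368, 0.0032], [0.4604, -0.0242], [0.4222, 0.2192]]
0.2481
0.1785
0.2463
0.1797
cen [0.52973817 0.11166941] yaw 0.15334729264894628
screws [0.52895051 0.11216748] 0.1534475357047257
stop [[0.0549, 0.0453], [0.0549, -0.1131]]
fence [[0.0515, 0.0024], [-0.0525, 0.0034]] left [[0.0518, 0.0169], [-0.0519, 0.0175]]
pin [[-0.0451, 0.0791]] knob [[-0.0372, 0.1458]]
top 285 cloud top face [ 0.4694 -0.2031  0.0177] ((469.6409912109375, -203.9173583984375), (26.183069229125977, 35.35691452026367), 36.95970153808594)
 ball top [ 0.46664672 -0.19635895  0.06435443] 0.885627878518465
 all ((430.2744445800781, -123.35614776611328), (30.47873878479004, 216.1216278076172), 26.089216232299805)
side 164 cloud top face [ 0.4695 -0.1999  0.0164] ((468.863037109375, -205.21072387695312), (27.160993576049805, 36.627410888671875), 34.712440490722656)
 ball top [ 0.48350602 -0.02043743  0.14540128] 0.6624350216266666
 all ((498.6493225097656, 290.9801940917969), (1027.5677490234375, 38.51006317138672), 86.46205139160156)
```

View pics/c2.png

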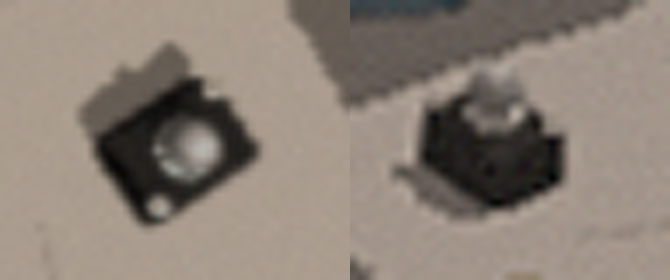

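The crop confirms the black block with its steel ball. Both cameras put it near (0.469,-0.204), with its x axis at about 36°. The jig centre is (0.529,0.112), yaw 0.153, and the fence face is at jig y≈0.003. The lever comes first, so I plan that path now.

```bash
cat >> h.py <<'E'
from scipy.spatial.transform import Rotation as Ro
CEN=np.array([0.5294,0.1119]); YAW=0.1534
def j2w(x,y): c,s=np.cos(YAW),np.sin(YAW); return CEN+np.array([c*x-s*y,s*x+c*y])
def w2j(p): c,s=np.cos(YAW),np.sin(YAW); d=np.asarray(p)[:2]-CEN; return np.array([c*d[0]+s*d[1],-s*d[0]+c*d[1]])
def pose(x,y,z,a): # a: world angle (deg) of tool y
    return np.array([x,y,z]),Ro.from_euler("xyz",[np.pi,0,np.radians(a+90)])
def rows(p0,R0,targets):
    "rows for successive target poses"
    for p,R in targets:
        d=R0.inv().apply(p-p0); r=(R0.inv()*R).as_rotvec(); print(np.r_[d.round(4),r.round(3)].tolist()); p0,R0=p,R
def cur():
    from plant import arm
    o=arm.get_obs(); return o["tool_pos"],Ro.from_euler("xyz",o["ee_rot"]),o
def path(p1,a1,n):
    p0,R0,_=cur(); a0=np.degrees(R0.as_euler("xyz")[2])-90
    da=(a1-a0+180)%360-180
    rows(p0,R0,[pose(*(p0+(np.array(p1)-p0)*k/n),a0+da*k/n) for k in range(1,n+1)])
E
python3 - <<'E'
from h import *
k=j2w(-.042,.147); print(k, np.degrees(YAW))
path([*k,0.15],188.8,15)
E
```

```text
[0.46543173 0.25075626] 8.789172577306829
[-0.0349, 0.0417, 0.0054, 0.002, -0.0, -0.092]
[-0.0385, 0.0384, 0.0054, -0.0, 0.0, -0.092]
[-0.0419, 0.0347, 0.0054, 0.0, 0.0, -0.092]
[-0.0449, 0.0307, 0.0054, -0.0, 0.0, -0.092]
[-0.0475, 0.0265, 0.0054, 0.0, 0.0, -0.092]
[-0.0497, 0.022, 0.0054, 0.0, 0.0, -0.092]
[-0.0515, 0.0173, 0.0054, 0.0, 0.0, -0.092]
[-0.0529, 0.0126, 0.0054, 0.0, 0.0, -0.092]
[-0.0538, 0.0077, 0.0054, -0.0, 0.0, -0.092]
[-0.0543, 0.0027, 0.0054, -0.0, 0.0, -0.092]
[-0.0543, -0.0023, 0.0054, 0.0, 0.0, -0.092]
[-0.0539, -0.0073, 0.0054, -0.0, 0.0, -0.092]
[-0.053, -0.0122, 0.0054, 0.0, 0.0, -0.092]
[-0.0517, -0.017, 0.0054, 0.0, 0.0, -0.092]
[-0.0499, -0.0216, 0.0054, 0.0, 0.0, -0.092]
```

Call:
apply_moves:
  moves:
    - [0.32,-0.035,0.042,0.005,0.002,0,-0.092]
    - [0.32,-0.038,0.038,0.005,0,0,-0.092]
    - [0.32,-0.042,0.035,0.005,0,0,-0.092]
    - [0.32,-0.045,0.031,0.005,0,0,-0.092]
    - [0.32,-0.048,0.026,0.005,0,0,-0.092]

```text
t: 0.72
tool_pos: [0.2806, -0.2591, 0.2056]
ee_rot: [-3.14, -0.001, -2.33]
wrist_force: [0.8, -0.4, 0.8]
width: 0.321
gripper_force: 0.0
```

Call:
apply_moves:
  moves:
    - [0.32,-0.05,0.022,0.005,0,0,-0.092]
    - [0.32,-0.052,0.017,0.005,0,0,-0.092]
    - [0.32,-0.053,0.013,0.005,0,0,-0.092]
    - [0.32,-0.054,0.008,0.005,0,0,-0.092]
    - [0.32,-0.054,0.003,0.005,0,0,-0.092]

```text
t: 1.35
tool_pos: [0.3723, -0.0023, 0.1804]
ee_rot: [-3.14, -0.001, -1.869]
wrist_force: [1.3, -1.0, -0.2]
width: 0.32
gripper_force: 0.0
```

Call:
apply_moves:
  moves:
    - [0.32,-0.054,-0.002,0.005,0,0,-0.092]
    - [0.32,-0.054,-0.007,0.005,0,0,-0.092]
    - [0.32,-0.053,-0.012,0.005,0,0,-0.092]
    - [0.32,-0.052,-0.017,0.005,0,0,-0.092]
    - [0.32,-0.05,-0.022,0.005,0,0,-0.092]

```text
t: 1.98
tool_pos: [0.4637, 0.2539, 0.1546]
ee_rot: [3.142, -0.002, -1.409]
wrist_force: [0.1, -0.1, 0.7]
width: 0.318
gripper_force: 0.0
```

Run:
```python
from h import *
from plant import grab_frame
p,R,o=cur(); print(p,o["ee_rot"],o["width"],o["t"],o["wrist_force"])
f=grab_frame("top"); cv2.imwrite("pics/t1.png",cv2.resize(f["img"][180:320,140:340],None,fx=4,fy=4,interpolation=2))
g=grab_frame("wrist"); print(g["mount"].round(3).tolist()); cv2.imwrite("pics/w1.png",g["img"])
k=j2w(-.042,.147); path([*k,0.15],188.8,2)
```

```text
[0.4637294  0.25386892 0.15464707] [ 3.14153371e+00 -2.27433574e-03 -1.40938524e+00] 0.31820907728769054 1.975 [ 0.14885899 -0.14147972  0.6703237 ]
[[-0.0, -0.959, -0.285, 0.072], [1.0, -0.001, 0.0, -0.002], [-0.001, -0.285, 0.959, -0.142], [0.0, 0.0, 0.0, 1.0]]
[0.0026, -0.0002, 0.0015, 0.002, -0.003, 0.005]
[0.0026, -0.0003, 0.0015, 0.0, -0.0, 0.005]
```

View pics/w1.png

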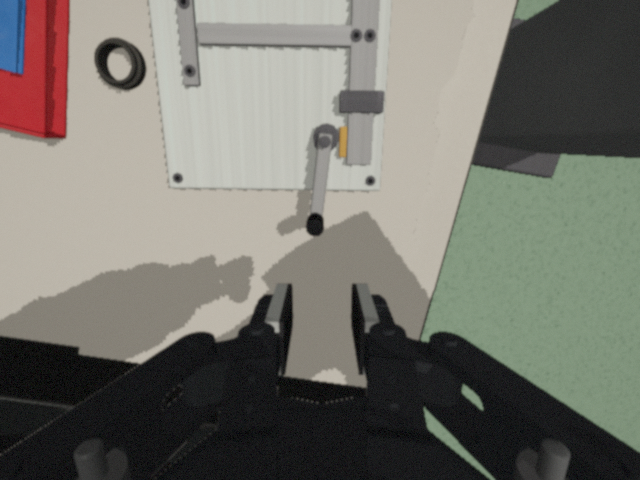

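The wrist view shows the knob top at (315,222), the pin at (324,135), the left plate screws at (178,178) and (370,181), and the ring at (120,63).

```bash
cat >> h.py <<'E'
def wcam(g,p,R):
    M=g["mount"]; Rc=R.as_matrix()@M[:3,:3]; t=R.as_matrix()@M[:3,3]+p
    return {**g,"R":Rc.T,"t":-Rc.T@t}
E
python3 - <<'E'
from h import *
from plant import grab_frame
p,R,o=cur(); g=wcam(grab_frame("wrist"),p,R)
for n,uv,z in [("knob",(315,219),.055),("pin",(324,135),.028),("s1",(178,178),.011),("s2",(370,181),.011),("stopscrew",(190,71),.016),("plate edge",(380,190),.01)]:
    q=ray(g,[uv],z)[0]; print(n,q.round(4),w2j(q).round(4))
E
```

```text
knob [0.4731 0.24   0.055 ] [-0.0361  0.1352]
pin [0.476  0.1805 0.028 ] [-0.0423  0.0759]
s1 [0.5908 0.2338 0.011 ] [0.0793 0.1111]
s2 [0.4317 0.2103 0.011 ] [-0.0815  0.1122]
stopscrew [0.5833 0.1511 0.016 ] [0.0593 0.0305]
plate edge [0.4217 0.2165 0.01  ] [-0.0905  0.1198]
```

Run:
```python
from h import *
path([*j2w(-.039,.142),0.033],188.8,5)
```

```text
[0.0016, -0.0009, 0.0241, 0.002, -0.003, 0.001]
[0.0017, -0.0009, 0.0241, 0.0, -0.0, 0.001]
[0.0017, -0.0009, 0.0241, 0.0, -0.0, 0.001]
[0.0017, -0.0009, 0.0241, -0.0, -0.0, 0.001]
[0.0017, -0.0009, 0.0241, 0.0, -0.0, 0.001]
```

Call:
apply_moves:
  moves:
    - [0.32,0.005,-0.0025,0.02,0.002,-0.003,0.005]
    - [0.32,0.0035,-0.002,0.02,0,0,0]
    - [0.32,0,0,0.02,0,0,0]
    - [0.32,0,0,0.02,0,0,0]
    - [0.32,0,0,0.004,0,0,0]

```text
t: 2.75
tool_pos: [0.4685, 0.2431, 0.0701]
ee_rot: [3.142, -0.0, -1.419]
wrist_force: [0.4, -0.8, 0.2]
width: 0.321
gripper_force: 0.0
```

Run:
```python
from h import *
from plant import grab_frame
p,R,o=cur(); print(p,o["wrist_force"],w2j(p)); g=grab_frame("wrist"); cv2.imwrite("pics/w2.png",g["img"][140:440,140:500])
```

```text
[0.46847215 0.24308152 0.07013821] [ 0.37147201 -0.8096861   0.23054523] [-0.04016798  0.13895081]
```

View pics/w2.png

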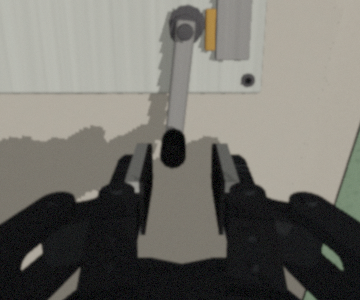

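The knob sits between the fingers, at crop column 173 against a finger centre of about 184, with its top near full pixel (313,295).

Run:
```python
from h import *
from plant import grab_frame
p,R,o=cur(); g=wcam(grab_frame("wrist"),p,R)
for n,uv,z in [("knobtop",(313,294),.055),("pin",(325,167),.026),("screw",(388,220),.011)]:
    q=ray(g,[uv],z)[0]; print(n,w2j(q).round(4), R.inv().apply(q-p).round(4))
# pixel of tool point at knob-height midline
for d in (-.015,-.01,0): print(proj(g,p+R.apply([0,0,d])))
```

```text
knobtop [-0.0336  0.143 ] [-0.0038 -0.0061  0.0155]
pin [-0.0399  0.0812] [0.058  0.0002 0.0445]
screw [-0.0789  0.1144] [0.0249 0.0392 0.0595]
[[325.60135746 317.574115  ]]
[[325.46200583 311.78264223]]
[[325.20893168 301.26484561]]
```

Call:
apply_moves:
  moves:
    - [0.32,-0.004,-0.006,0,0,0,0]
    - [0.32,0,0,0.012,0,0,0]
    - [0.32,0,0,0.012,0,0,0]
    - [0.32,0,0,0.013,0,0,0]
    - [0.32,0,0,0,0,0,0]

```text
t: 3.48
tool_pos: [0.474, 0.2487, 0.0326]
ee_rot: [3.141, -0.001, -1.418]
wrist_force: [-0.1, -0.2, 1.0]
width: 0.321
gripper_force: 0.0
```

Run:
```python
from h import *
p,R,o=cur(); print(p,o["wrist_force"],w2j(p))
# sweep: angle th from .1 to 1.571, finger centre offset along tangent
T=[]; n=25
for k in range(1,n+1):
    th=.1+(1.571-.1)*k/n; lead=.008*min(1,k/4)
    j=np.array([-.042+.062*np.sin(th),.083+.062*np.cos(th)])+lead*np.array([np.cos(th),-np.sin(th)])
    T.append(pose(*j2w(*j),.033,188.8-5-(85)*k/n))
rows(p,R,T)
```

```text
[0.47397431 0.24865754 0.03258741] [-0.10336576 -0.23325824  1.00068776] [-0.03387841  0.14362063]
[-0.0003, -0.0037, -0.0004, 0.0, -0.001, 0.146]
[0.0004, -0.0056, -0.0, 0.0, -0.0, 0.059]
[0.0005, -0.0056, -0.0, 0.0, -0.0, 0.059]
[0.0006, -0.0056, -0.0, 0.0, -0.0, 0.059]
[0.0006, -0.0036, -0.0, 0.0, -0.0, 0.059]
[0.0006, -0.0036, -0.0, -0.0, -0.0, 0.059]
[0.0006, -0.0036, -0.0, 0.0, -0.0, 0.059]
[0.0006, -0.0036, -0.0, 0.0, -0.0, 0.059]
[0.0006, -0.0036, -0.0, 0.0, -0.0, 0.059]
[0.0006, -0.0036, -0.0, 0.0, -0.0, 0.059]
[0.0006, -0.0036, -0.0, -0.0, -0.0, 0.059]
[0.0006, -0.0036, -0.0, 0.0, -0.0, 0.059]
[0.0006, -0.0036, -0.0, 0.0, -0.0, 0.059]
[0.0006, -0.0036, -0.0, 0.0, -0.0, 0.059]
[0.0006, -0.0036, -0.0, 0.0, -0.0, 0.059]
[0.0006, -0.0036, -0.0, -0.0, -0.0, 0.059]
[0.0006, -0.0036, -0.0, 0.0, -0.0, 0.059]
[0.0006, -0.0036, -0.0, 0.0, -0.0, 0.059]
[0.0006, -0.0036, -0.0, 0.0, -0.0, 0.059]
[0.0006, -0.0036, -0.0, 0.0, -0.0, 0.059]
[0.0006, -0.0036, -0.0, 0.0, -0.0, 0.059]
[0.0006, -0.0036, -0.0, -0.0, -0.0, 0.059]
[0.0006, -0.0036, -0.0, 0.0, -0.0, 0.059]
[0.0006, -0.0036, -0.0, -0.0, -0.0, 0.059]
[0.0006, -0.0036, -0.0, -0.0, -0.0, 0.059]
```

Call:
apply_moves:
  moves:
    - [0.32,0,-0.004,0,0,0,0.1]
    - [0.32,0.0004,-0.0056,0,0,0,0.06]
    - [0.32,0.0005,-0.0056,0,0,0,0.06]
    - [0.32,0.0006,-0.0056,0,0,0,0.06]
    - [0.32,0.0006,-0.0036,0,0,0,0.06]

```text
t: 4.1
tool_pos: [0.4981, 0.247, 0.0341]
ee_rot: [3.141, 0.001, -1.76]
wrist_force: [-4.9, -0.1, 2.2]
width: 0.318
gripper_force: 2.2
```

Call:
apply_moves:
  moves:
    - [0.32,0.0006,-0.0036,0,0,0,0.06]
    - [0.32,0.0006,-0.0036,0,0,0,0.06]
    - [0.32,0.0006,-0.0036,0,0,0,0.06]
    - [0.32,0.0006,-0.0036,0,0,0,0.06]
    - [0.32,0.0006,-0.0036,0,0,0,0.06]

```text
t: 4.72
tool_pos: [0.5132, 0.2386, 0.0339]
ee_rot: [3.14, -0.001, -2.06]
wrist_force: [-4.8, -0.1, 2.1]
width: 0.321
gripper_force: 2.1
```

Call:
apply_moves:
  moves:
    - [0.32,0.0006,-0.0036,0,0,0,0.06]
    - [0.32,0.0006,-0.0036,0,0,0,0.06]
    - [0.32,0.0006,-0.0036,0,0,0,0.06]
    - [0.32,0.0006,-0.0036,0,0,0,0.06]
    - [0.32,0.0006,-0.0036,0,0,0,0.06]

```text
t: 5.35
tool_pos: [0.5277, 0.2267, 0.0344]
ee_rot: [3.141, 0.002, -2.36]
wrist_force: [-5.1, 2.7, 2.8]
width: 0.324
gripper_force: 2.9
```

Run:
```python
from h import *
from plant import grab_frame
p,R,o=cur(); print(p,o["wrist_force"],w2j(p),np.degrees(R.as_euler("xyz")[2])-90)
g=grab_frame("wrist"); f=grab_frame("top"); np.savez("t3.npz",**f)
a=cv2.resize(f["img"][195:320,160:340],None,fx=3,fy=3,interpolation=2)
cv2.imwrite("pics/w3.png",np.vstack([np.hstack([a,np.zeros((375,260,3),np.uint8)]) ,np.zeros((1,800,3),np.uint8)])); cv2.imwrite("pics/w3.png",np.hstack([a[:300,:440],g["img"][140:440,140:500]]))
```

```text
[0.52771863 0.22673077 0.03440844] [-5.06745715  2.65436578  2.81884198] [0.01588441 0.11373926] -225.21855766760598
```

View pics/w3.png

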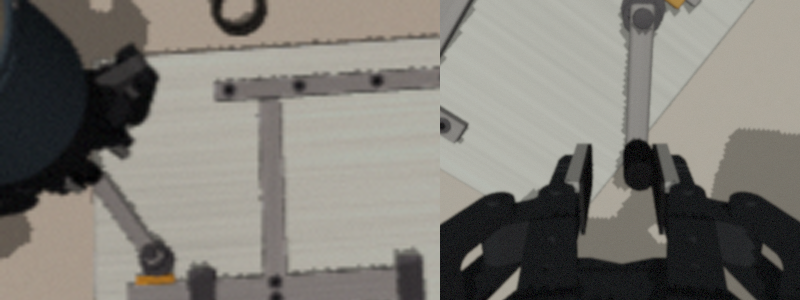

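The lever is now at about 55°, with the knob held in the cage. I continue the sweep.

Call:
apply_moves:
  moves:
    - [0.32,0.0006,-0.0036,0,0,0,0.06]
    - [0.32,0.0006,-0.0036,0,0,0,0.06]
    - [0.32,0.0006,-0.0036,0,0,0,0.06]
    - [0.32,0.0006,-0.0036,0,0,0,0.06]
    - [0.32,0.0006,-0.0036,0,0,0,0.06]

```text
t: 6.08
tool_pos: [0.5371, 0.2112, 0.0344]
ee_rot: [3.141, 0.004, -2.658]
wrist_force: [-1.0, 3.7, 1.8]
width: 0.32
gripper_force: 1.8
```

Call:
apply_moves:
  moves:
    - [0.32,0.0006,-0.0036,0,0,0,0.06]
    - [0.32,0.0006,-0.0036,0,0,0,0.06]
    - [0.32,0.0006,-0.0036,0,0,0,0.06]
    - [0.32,0.0006,-0.0036,0,0,0,0.06]
    - [0.32,0.0006,-0.0036,0,0,0,0.06]

```text
t: 6.7
tool_pos: [0.5415, 0.1933, 0.0347]
ee_rot: [3.14, 0.005, -2.958]
wrist_force: [1.1, 1.3, -0.1]
width: 0.317
gripper_force: 0.5
```

Run:
```python
from h import *
p,R,o=cur(); print(p,o["wrist_force"],w2j(p),np.degrees(R.as_euler("xyz")[2])-90)
```

```text
[0.54148981 0.19331317 0.03473495] [ 1.12569953  1.26879359 -0.0762686 ] [0.0243877  0.07860984] -259.471181878607
```

Call:
apply_moves:
  moves:
    - [0.32,0,-0.002,0,0,0,0.03]
    - [0.32,0,-0.002,0,0,0,0]
    - [0.32,0,-0.002,0,0,0,0]
    - [0.32,0,0,0,0,0,0]
    - [0.32,0,0,0,0,0,0]

```text
t: 7.32
tool_pos: [0.5419, 0.1901, 0.0346]
ee_rot: [3.135, 0.005, -2.986]
wrist_force: [-3.5, 11.0, -0.0]
width: 0.321
gripper_force: 5.9
```

Call:
apply_moves:
  moves:
    - [0.32,0,0.001,0,0,0,0]
    - [0.32,0,0.001,0,0,0,0]
    - [0.32,0,0.001,0,0,0,0]
    - [0.32,0,0.002,0,0,0,0]
    - [0.32,0,0.002,0,0,0,0]

```text
t: 7.95
tool_pos: [0.5402, 0.193, 0.034]
ee_rot: [3.142, 0.001, -2.988]
wrist_force: [0.4, 0.4, 0.1]
width: 0.32
gripper_force: 0.0
```

Run:
```python
from h import *
p,R,o=cur(); print(p,o["wrist_force"],w2j(p),np.degrees(R.as_euler("xyz")[2])-90)
```

```text
[0.54016288 0.19297044 0.03396464] [0.41463517 0.35408915 0.09899019] [0.02302398 0.07847389] -261.1847213272306
```

Free of force. I lift out and head towards the block.

Call:
apply_moves:
  moves:
    - [0.32,0,0.002,-0.012,0,0,0]
    - [0.32,0,0,-0.015,0,0,0]
    - [0.32,0,0,-0.03,0,0,0]
    - [0.32,0,0,-0.05,0,0,0]
    - [0.4,0,0,-0.02,0,0,0]

```text
t: 8.57
tool_pos: [0.5415, 0.1958, 0.1662]
ee_rot: [3.139, 0.009, -2.988]
wrist_force: [-0.4, -0.1, -0.5]
width: 0.399
gripper_force: 0.0
```

Run:
```python
from h import *
p,R,o=cur(); print(p,o["wrist_force"])
path([.469,-.204,.13],126,10)
```

```text
[0.54147675 0.19583632 0.16615745] [-0.42713199 -0.12463466 -0.50646157]
[0.0133, -0.0384, 0.0034, 0.003, 0.009, -0.047]
[0.0151, -0.0377, 0.0036, -0.0, 0.0, -0.047]
[0.0169, -0.037, 0.0036, -0.0, 0.0, -0.047]
[0.0186, -0.0361, 0.0036, 0.0, 0.0, -0.047]
[0.0203, -0.0352, 0.0036, 0.0, 0.0, -0.047]
[0.0219, -0.0342, 0.0036, 0.0, 0.0, -0.047]
[0.0235, -0.0331, 0.0036, 0.0, 0.0, -0.047]
[0.0251, -0.032, 0.0036, -0.0, 0.0, -0.047]
[0.0266, -0.0307, 0.0036, 0.0, 0.0, -0.047]
[0.028, -0.0294, 0.0036, 0.0, 0.0, -0.047]
```

Call:
apply_moves:
  moves:
    - [0.7,0.013,-0.038,0.003,0.003,0.009,-0.047]
    - [0.7,0.015,-0.038,0.004,0,0,-0.047]
    - [0.7,0.017,-0.037,0.004,0,0,-0.047]
    - [0.7,0.019,-0.036,0.004,0,0,-0.047]
    - [0.7,0.02,-0.035,0.003,0,0,-0.047]

```text
t: 9.2
tool_pos: [0.5033, -0.0054, 0.1452]
ee_rot: [-3.141, -0.005, -2.751]
wrist_force: [1.1, 0.8, 0.1]
width: 0.702
gripper_force: 0.0
```

Call:
apply_moves:
  moves:
    - [0.7,0.022,-0.034,0.003,0,0,-0.047]
    - [0.7,0.023,-0.033,0.004,0,0,-0.047]
    - [0.7,0.025,-0.032,0.004,0,0,-0.047]
    - [0.7,0.027,-0.031,0.004,0,0,-0.047]
    - [0.7,0.028,-0.029,0.003,0,0,-0.047]

```text
t: 9.82
tool_pos: [0.4663, -0.205, 0.128]
ee_rot: [-3.141, -0.006, -2.516]
wrist_force: [0.9, 0.4, -0.6]
width: 0.705
gripper_force: 0.0
```

Run:
```python
from h import *
from plant import grab_frame
p,R,o=cur(); print(p,o["ee_rot"])
g=wcam(grab_frame("wrist"),p,R); f=grab_frame("top"); np.savez("t4.npz",**f); np.savez("w4.npz",**g)
a=cv2.resize(f["img"][195:320,160:340],None,fx=2,fy=2,interpolation=2)
cv2.imwrite("pics/w4.png",np.hstack([a[:240],np.zeros((240,0,3),np.uint8),g["img"][180:420,140:500]]))
print(proj(g,[.469,-.204,.018]))
path([.469,-.204,.13],126,1)
```

```text
[ 0.46625802 -0.20496038  0.12800675] [-3.14122277 -0.00567199 -2.51614609]
[[321.09943871 239.13462695]]
[-0.0042, -0.0001, -0.0024, 0.0, -0.007, -0.007]
```

View pics/w4.png

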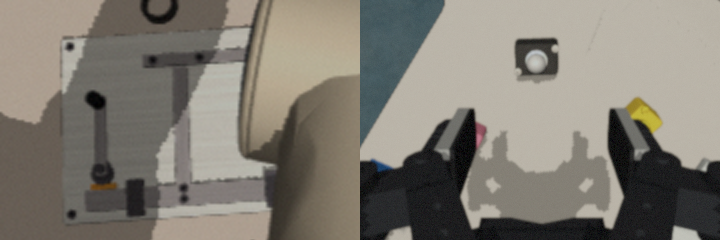

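The lever now points to jig +x, so it is locked. The black block is at full wrist pixel (317,240), close to the predicted (321,239), and aligned with the fingers. I measure it once more from the wrist view.

Run:
```python
from h import *
g=dict(np.load("w4.npz")); p,R,o=cur()
im=g["img"]; m=np.zeros((480,640),np.uint8); m[205:275,285:350]=(im.max(2)<75)[205:275,285:350]
c=max(cv2.findContours(m,0,1)[0],key=cv2.contourArea); r=cv2.minAreaRect(c); print(r)
B=cv2.boxPoints(r); W=ray(g,B,.018); 
print([np.linalg.norm(W[i]-W[i-1]).round(4) for i in range(4)], W.mean(0))
d=W[1]-W[0]; print("edge angle",np.degrees(np.arctan2(d[1],d[0]))%90)
path([.468,-.204,.06],126,4)
```

```text
((316.0, 236.5), (35.0, 40.0), 90.0)
[np.float64(0.0284), np.float64(0.0308), np.float64(0.0284), np.float64(0.0317)] [ 0.46976579 -0.20835686  0.018     ]
edge angle 35.79509080531756
[-0.001, 0.0001, 0.0169, 0.0, -0.007, -0.002]
[-0.0008, 0.0001, 0.0169, 0.0, 0.0, -0.002]
[-0.0008, 0.0001, 0.0169, -0.0, 0.0, -0.002]
[-0.0008, 0.0001, 0.0169, 0.0, 0.0, -0.002]
```

Call:
apply_moves:
  moves:
    - [0.7,-0.003,0.0005,0.025,0,-0.006,-0.007]
    - [0.7,0,0,0.025,0,0,0]
    - [0.7,0,0,0.025,0,0,0]
    - [0.7,0,0,0.025,0,0,0]
    - [0.7,0,0,0.01,0,0,0]

```text
t: 10.55
tool_pos: [0.468, -0.201, 0.0163]
ee_rot: [3.14, -0.001, -2.511]
wrist_force: [-0.2, -0.7, 0.4]
width: 0.705
gripper_force: 0.0
```

Run:
```python
from h import *
path([.469,-.2045,.005],126,1); print(cur()[2]["wrist_force"],cur()[0])
```

```text
[0.0013, -0.0035, 0.0113, 0.002, -0.001, 0.003]
[-0.15681062 -0.68998147  0.38475358] [ 0.46800514 -0.20097118  0.0163466 ]
```

Call:
apply_moves:
  moves:
    - [0.7,0.001,-0.0035,0.006,0.002,0,0]
    - [0.7,0,0,0.005,0,0,0]
    - [0.3,0,0,0,0,0,0]
    - [0.2,0,0,0,0,0,0]
    - [0.2,0,0,0,0,0,0]

```text
t: 11.18
tool_pos: [0.4702, -0.2049, 0.0065]
ee_rot: [-3.139, 0.0, -2.511]
wrist_force: [-0.6, 1.2, 4.9]
width: 0.4
gripper_force: 60.3
```

Call:
apply_moves:
  moves:
    - [0.2,0,0,0,0,0,0]
    - [0.2,0,0,-0.01,0,0,0]
    - [0.2,0,0,-0.03,0,0,0]
    - [0.2,0,0,-0.04,0,0,0]
    - [0.2,0,0,0,0,0,0]

```text
t: 11.8
tool_pos: [0.4717, -0.2052, 0.0892]
ee_rot: [-3.135, 0.004, -2.51]
wrist_force: [0.1, -0.3, -2.2]
width: 0.402
gripper_force: 60.0
```

Run:
```python
from h import *
from plant import grab_frame
p,R,o=cur(); print(p,o["wrist_force"],o["ee_rot"],o["width"],o["gripper_force"])
g=wcam(grab_frame("wrist"),p,R); s=grab_frame("side"); np.savez("w5.npz",**g)
q=proj(s,p)[0].astype(int); print(q)
b=s["img"][q[1]-60:q[1]+40,q[0]-50:q[0]+50]
cv2.imwrite("pics/w5.png",np.hstack([cv2.resize(b,(300,300),interpolation=2),g["img"][180:480,120:520]]))
# target: jig x centre of block 55-14=41, y 3-18=-15 ; stand off 12 mm each
J=j2w(.041-.012,.003-.018-.012); print("hover",J)
path([*J,.08],98.8,8)
```

```text
[ 0.47174505 -0.20518347  0.08919236] [ 0.1337343  -0.27374052 -2.17148163] [-3.13548807  0.00377456 -2.51034931] 0.40245732147586066 59.999191761016846
[367 176]
hover [0.56218504 0.08964823]
[-0.031, 0.0229, 0.0007, -0.001, 0.0, 0.06]
[-0.0296, 0.0247, 0.0007, -0.0, -0.0, 0.06]
[-0.0281, 0.0264, 0.0007, -0.0, -0.0, 0.06]
[-0.0265, 0.028, 0.0007, -0.0, -0.0, 0.06]
[-0.0248, 0.0295, 0.0007, 0.0, -0.0, 0.06]
[-0.023, 0.031, 0.0007, -0.0, -0.0, 0.06]
[-0.0211, 0.0323, 0.0007, 0.0, -0.0, 0.06]
[-0.0191, 0.0335, 0.0007, -0.0, -0.0, 0.06]
```

View pics/w5.png

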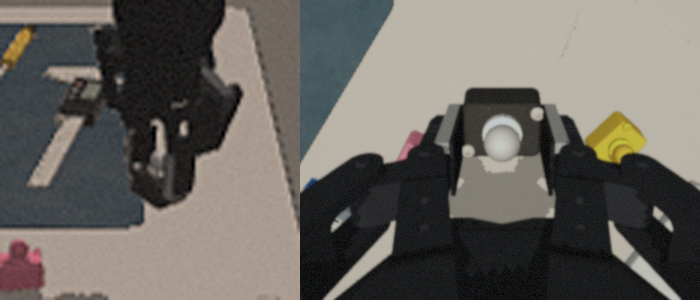

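The block is held square between the pads, with the ball upright. I check the tip height above the block's underside from depth.

Run:
```python
from h import *
g=dict(np.load("w5.npz")); p,R,o=cur()
C=cloud(g); T=R.inv().apply((C-p).reshape(-1,3)).reshape(C.shape)
ok=g["z_map"]>0.03
for nm,(a,b) in {"L":(240,285),"R":(355,400)}.items():
    S=T[260:340,a:b][ok[260:340,a:b]]; S=S[(S[:,2]>-.06)&(S[:,2]<.02)]
    print(nm,len(S),"max z pct",np.percentile(S[:,2],[50,90,98,100]).round(4), "y",S[:,1].min().round(4),S[:,1].max().round(4))
S=T[262:330,288:352][ok[262:330,288:352]]; S=S[(S[:,2]<.03)]
print("block z hist",np.histogram(S[:,2],bins=np.arange(-.04,.03,.005))); 
b=S[(S[:,2]<-.008)&(S[:,2]>-.016)]; print(b[:,0].min(),b[:,0].max(),b[:,1].min(),b[:,1].max(), b.mean(0))
```

```text
L 2048 max z pct [-0.03   -0.0136 -0.0096  0.0029] y -0.0335 -0.0186
R 2216 max z pct [-0.0264 -0.0128 -0.0073  0.0046] y 0.0115 0.0282
block z hist (array([   0,   59,  559,  163,  457, 1935,  330,  282,  229,    1,    0,
          0,    0,    0]), array([-4.00000000e-02, -3.50000000e-02, -3.00000000e-02, -2.50000000e-02,
       -2.00000000e-02, -1.50000000e-02, -1.00000000e-02, -5.00000000e-03,
       -2.08166817e-17,  5.00000000e-03,  1.00000000e-02,  1.50000000e-02,
        2.00000000e-02,  2.50000000e-02,  3.00000000e-02]))
-0.011314028060035038 0.01169314000037573 -0.01735197974148274 0.010617723115919407 [ 0.00376748 -0.00390411 -0.01337716]
```

Call:
apply_moves:
  moves:
    - [0.2,-0.031,0.023,0,0,0,0.06]
    - [0.2,-0.03,0.025,0,0,0,0.06]
    - [0.2,-0.028,0.026,0,0,0,0.06]
    - [0.2,-0.026,0.028,0,0,0,0.06]
    - [0.2,-0.025,0.03,0,0,0,0.06]

```text
t: 12.52
tool_pos: [0.5266, -0.0193, 0.0841]
ee_rot: [-3.141, -0.003, -2.813]
wrist_force: [-0.0, 0.1, -1.3]
width: 0.406
gripper_force: 60.0
```

Run:
```python
from h import *
path([*j2w(.029,-.027),.08],98.8,4); print(cur()[2]["t"])
```

```text
[-0.0172, 0.0229, 0.001, -0.001, -0.003, 0.044]
[-0.0162, 0.0236, 0.001, 0.0, -0.0, 0.044]
[-0.0152, 0.0243, 0.001, 0.0, -0.0, 0.044]
[-0.0141, 0.025, 0.001, 0.0, -0.0, 0.044]
12.525
```

Call:
apply_moves:
  moves:
    - [0.2,-0.017,0.023,0,0,-0.003,0.044]
    - [0.2,-0.016,0.024,0,0,0,0.044]
    - [0.2,-0.015,0.024,0,0,0,0.044]
    - [0.2,-0.014,0.025,0,0,0,0.044]
    - [0.2,0,0,0.02,0,0,0]

```text
t: 13.15
tool_pos: [0.563, 0.0905, 0.065]
ee_rot: [-3.141, 0.004, -2.985]
wrist_force: [-0.4, -0.8, -2.2]
width: 0.403
gripper_force: 60.0
```

Run:
```python
from h import *
from plant import grab_frame
p,R,o=cur(); print(p,o["ee_rot"],o["wrist_force"],w2j(p))
f=grab_frame("top"); s=grab_frame("side"); g=wcam(grab_frame("wrist"),p,R); np.savez("w6.npz",**g)
cv2.imwrite("pics/w6.png",np.hstack([g["img"][90:440,120:520],cv2.resize(s["img"][215:375,265:440],(383,350),interpolation=2)]))
path([*j2w(.029,-.027),.03],98.8,2)
```

```text
[0.56297231 0.09047211 0.06504257] [-3.14112762  0.00383407 -2.98518671] [-0.3549105  -0.77880105 -2.16893261] [ 0.02990392 -0.02630608]
[-0.001, 0.0007, 0.0167, -0.002, -0.002, 0.001]
[-0.001, 0.0006, 0.0167, 0.0, -0.0, 0.001]
```

View pics/w6.png

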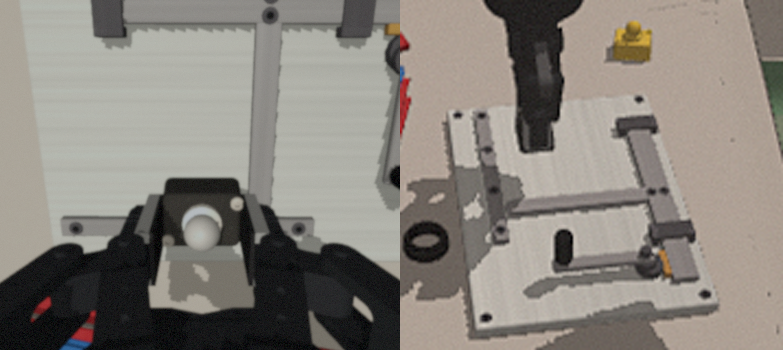

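The block looks square to the jig, on the -y side of the blade and short of the stop. The lever is still locked. I lower it.

Call:
apply_moves:
  moves:
    - [0.2,-0.001,0,0.02,0,-0.003,0]
    - [0.2,0,0,0.015,0,0,0]
    - [0.2,0,0,0.009,0,0,0]
    - [0.2,0,0,0.0,0,0,0]
    - [0.2,0,0,0,0,0,0]

```text
t: 13.92
tool_pos: [0.5638, 0.0888, 0.0221]
ee_rot: [-3.141, 0.007, -2.987]
wrist_force: [-1.2, 0.1, -0.6]
width: 0.403
gripper_force: 60.0
```

Call:
apply_moves:
  moves:
    - [0.2,0,0,0.0015,0,0,0]
    - [0.2,0,0,0.001,0,0,0]
    - [0.2,0,0,0.001,0,0,0]
    - [0.2,0,0,0,0,0,0]
    - [0.2,0,0,0,0,0,0]

```text
t: 14.55
tool_pos: [0.5634, 0.0887, 0.018]
ee_rot: [-3.141, 0.006, -2.987]
wrist_force: [-0.4, -0.4, -1.3]
width: 0.4
gripper_force: 60.0
```

Run:
```python
from h import *
p,R,o=cur(); print(p,o["ee_rot"],o["wrist_force"],w2j(p)); path([*j2w(.041,-.015),p[2]],98.8,1)
```

```text
[0.56337763 0.08873653 0.01799645] [-3.1408407   0.00575684 -2.98677332] [-0.35279114 -0.44164195 -1.29710629] [ 0.03003928 -0.02808321]
[-0.011, 0.0131, 0.0001, -0.001, 0.006, 0.001]
```

Call:
apply_moves:
  moves:
    - [0.2,0,0,0.001,0,0.005,0]
    - [0.2,-0.003,0,0,0,0,0]
    - [0.2,-0.003,0,0,0,0,0]
    - [0.2,-0.002,0,0,0,0,0]
    - [0.2,0,0,0,0,0,0]

```text
t: 15.18
tool_pos: [0.5714, 0.09, 0.0169]
ee_rot: [-3.141, 0.001, -2.987]
wrist_force: [-0.3, -0.1, -0.5]
width: 0.4
gripper_force: 60.0
```

Call:
apply_moves:
  moves:
    - [0.2,0,0.004,0,0,0,0]
    - [0.2,0,0.003,0,0,0,0]
    - [0.2,0,0.002,0,0,0,0]
    - [0.2,0,0,0,0,0,0]
    - [0.2,0,0,0,0,0,0]

```text
t: 15.8
tool_pos: [0.5699, 0.0989, 0.017]
ee_rot: [-3.141, 0.001, -2.987]
wrist_force: [0.3, 0.3, -1.8]
width: 0.401
gripper_force: 60.0
```

Run:
```python
from h import *
p,R,o=cur(); print(p,o["ee_rot"],R.inv().apply(o["wrist_force"]),w2j(p))
```

```text
[0.56985452 0.09886703 0.01698869] [-3.14085491e+00  7.32828433e-04 -2.98675098e+00] [-0.33462903  0.21774348  1.76141497] [ 0.03798805 -0.01906135]
```

Call:
apply_moves:
  moves:
    - [0.2,0,0.001,0,0,0,0]
    - [0.2,0,0.001,0,0,0,0]
    - [0.2,0,0.001,0,0,0,0]
    - [0.2,0,0,0,0,0,0]
    - [0.2,0,0,0,0,0,0]

```text
t: 16.42
tool_pos: [0.5696, 0.1007, 0.017]
ee_rot: [-3.139, 0.0, -2.987]
wrist_force: [1.5, -4.5, -1.6]
width: 0.396
gripper_force: 60.1
```

Call:
apply_moves:
  moves:
    - [0.2,-0.001,0,0,0,0,0]
    - [0.2,-0.001,0,0,0,0,0]
    - [0.2,-0.001,0,0,0,0,0]
    - [0.2,0,0,0,0,0,0]
    - [0.2,0,0,0,0,0,0]

```text
t: 17.05
tool_pos: [0.571, 0.1009, 0.0166]
ee_rot: [-3.139, -0.003, -2.987]
wrist_force: [-2.7, -5.7, 0.2]
width: 0.401
gripper_force: 60.3
```

Run:
```python
from h import *
p,R,o=cur(); print(p,o["ee_rot"],R.inv().apply(o["wrist_force"]),o["wrist_torque"],w2j(p))
```

```text
[0.57103961 0.10089159 0.01656537] [-3.13911182e+00 -2.65136428e-03 -2.98707862e+00] [ 3.5176333  -5.18319319 -0.21759243] [-1.99224183  0.6761631   0.0316572 ] [ 0.03946857 -0.01724164]
```

Call:
apply_moves:
  moves:
    - [0.2,-0.001,0,0,0,0,0]
    - [0.2,0,0.0003,0,0,0,0]
    - [0.2,0,0,0,0,0,0]
    - [0.2,0,0,0,0,0,0]
    - [0.2,0,0,0,0,0,0]

```text
t: 17.68
tool_pos: [0.5719, 0.1011, 0.0166]
ee_rot: [-3.139, -0.003, -2.987]
wrist_force: [-1.3, -6.0, 0.2]
width: 0.401
gripper_force: 60.3
```

Run:
```python
from h import *
from plant import grab_frame
p,R,o=cur(); print(p,o["ee_rot"],R.inv().apply(o["wrist_force"]),o["wrist_torque"],w2j(p),o["width"])
g=wcam(grab_frame("wrist"),p,R); s=grab_frame("side")
cv2.imwrite("pics/w7.png",np.hstack([g["img"][90:440,120:520],cv2.resize(s["img"][215:375,265:440],(383,350),interpolation=2)]))
p,R,o=cur(); print(o["t"],R.inv().apply(o["wrist_force"]))
```

```text
[0.57193293 0.10106438 0.01657542] [-3.13862812e+00 -2.91883114e-03 -2.98694791e+00] [ 2.25403873 -5.75975869 -0.1532588 ] [-2.26167577  0.65560332  0.04045935] [ 0.04037781 -0.01720737] 0.4006545633041322
17.775 [ 2.40235609 -6.06421074 -1.55866668]
```

View pics/w7.png

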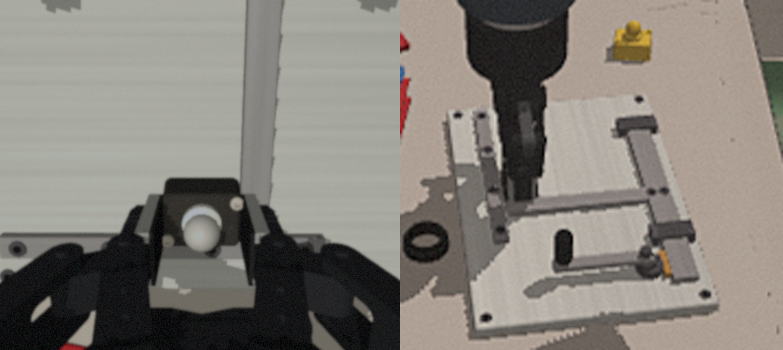

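The x force did not build up as x moved on, so it was only friction and the stop is not reached yet. Fence contact holds at about 5–6 N. I continue towards the stop.

Call:
apply_moves:
  moves:
    - [0.2,-0.001,0,0,0,0,0]
    - [0.2,-0.001,0,0,0,0,0]
    - [0.2,0,0,0,0,0,0]
    - [0.2,0,0,0,0,0,0]
    - [0.2,0,0,0,0,0,0]

```text
t: 18.4
tool_pos: [0.5734, 0.1013, 0.0166]
ee_rot: [-3.139, -0.004, -2.987]
wrist_force: [-3.1, -6.5, 1.6]
width: 0.403
gripper_force: 60.5
```

Call:
apply_moves:
  moves:
    - [0.2,-0.001,0,0,0,0,0]
    - [0.2,-0.001,0,0,0,0,0]
    - [0.2,0,0,0,0,0,0]
    - [0.2,0,0,0,0,0,0]
    - [0.2,0,0,0,0,0,0]

```text
t: 19.02
tool_pos: [0.5734, 0.1013, 0.0166]
ee_rot: [-3.139, -0.008, -2.987]
wrist_force: [-11.1, -5.0, 8.1]
width: 0.399
gripper_force: 61.1
```

Run:
```python
from h import *
p,R,o=cur(); print(p,o["ee_rot"],R.inv().apply(o["wrist_force"]),o["wrist_torque"],w2j(p),o["width"])
```

```text
[0.57342295 0.10128488 0.0165506 ] [-3.13854522 -0.00754586 -2.98743383] [11.74864358 -3.2691146  -8.02296443] [-1.98634326  3.44775696  0.01475592] [ 0.04188402 -0.01721714] 0.39908574555707155
```

Stop contact is clear now: 11.7 N on x, with no motion. I even out the two pushes.

Call:
apply_moves:
  moves:
    - [0.2,0.0005,0.0005,0,0,0,0]
    - [0.2,0.0003,0.0005,0,0,0,0]
    - [0.2,0,0.0004,0,0,0,0]
    - [0.2,0,0,0,0,0,0]
    - [0.2,0,0,0,0,0,0]

```text
t: 19.65
tool_pos: [0.5734, 0.1014, 0.0166]
ee_rot: [-3.137, -0.006, -2.987]
wrist_force: [-5.2, -11.0, 5.8]
width: 0.396
gripper_force: 60.7
```

Run:
```python
from h import *
p,R,o=cur(); print(p,o["ee_rot"],R.inv().apply(o["wrist_force"]),o["wrist_torque"],w2j(p),o["width"])
```

```text
[0.57342419 0.10136854 0.016586  ] [-3.13668989 -0.0063744  -2.98723467] [  6.89215193 -10.09067333  -5.65793699] [-3.68726340e+00  1.98348889e+00 -2.30975454e-03] [ 0.04189803 -0.01713465] 0.3958105574525273
```

Call:
apply_moves:
  moves:
    - [0.2,0,-0.0004,0,0,0,0]
    - [0.2,-0.0003,0,0,0,0,0]
    - [0.2,0,0,0,0,0,0]
    - [0.2,0,0,0,0,0,0]
    - [0.2,0,0,0,0,0,0]

```text
t: 20.27
tool_pos: [0.5734, 0.1013, 0.0166]
ee_rot: [-3.137, -0.007, -2.987]
wrist_force: [-6.4, -8.8, 5.7]
width: 0.4
gripper_force: 60.9
```

Run:
```python
from h import *
from plant import grab_frame
p,R,o=cur(); print(p,o["ee_rot"],R.inv().apply(o["wrist_force"]),o["wrist_torque"],w2j(p))
g=wcam(grab_frame("wrist"),p,R); f=grab_frame("top"); s=grab_frame("side")
C=cloud(s); print("plate z",np.median(C[290:300,320:360,2]))
p,R,o=cur(); print(o["t"],R.inv().apply(o["wrist_force"]))
# ball top/front top face height from wrist depth
W=cloud(g)[262:300,288:352]; W=W[(W[...,2]>.02)&(W[...,2]<.034)]
J=np.array([w2j(q) for q in W]); print(len(W),"top z",np.percentile(W[:,2],[10,50,90]).round(4),"jig x",J[:,0].min().round(4),J[:,0].max().round(4),"y",J[:,1].min().round(4),J[:,1].max().round(4))
```

```text
[0.57341073 0.1013254  0.01657295] [-3.13716819 -0.00689522 -2.98728694] [ 7.74828558 -7.71688081 -5.62193844] [-3.2025253  2.3683644 -0.0166171] [ 0.04187813 -0.01717522]
plate z 0.008244285341836726
20.425 [ 8.58385012 -8.54885609 -6.30573692]
1489 top z [0.0224 0.0268 0.0282] jig x 0.0285 0.0373 y -0.0318 -0.0039
```

Both pushes are steady at about 8 N, TCP at rest, and the block's top is about 28 mm above the desk, so it sits flat on the plate. I hand it in.

```bash
python3 -c "
from plant import order
print(order.close_job())"
```

```text
the job is handed in; nothing more can be done
None
```

I swung the cam lever fully over to lock the fence, then pressed the black block flat into the corner with about 8 N on both the fence and the stop. I handed the job in while still holding it there, at about 20 s of the 72 s allowed; no verdict was shown.

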